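# Hold the lid ready just over the frying pan

### The arm

A 6-joint arm with a two-finger parallel gripper is mounted at the origin on a cart in front of the work surface, level with it; the furniture and walls round the work are solid. World frame = base frame: x ahead of the robot, y to its left, z up, the work surface at z = 0. Lengths are in m, angles in rad, forces in N, time in s.
With the tool pointing down it reaches from about 0.325 to 1 m from the base axis. Payload 5.1 kg.
Tool frame: the origin (TCP) lies between the finger pads; the fingertips stand 17 mm ahead of it and the grasp point (between the pads) lies 2 mm behind it (arm.tips_ahead is the distance from the TCP to the fingertips, in m); z points along the fingers, y is the line along which they close (so a half turn about z gives the same grasp; the last joint's range is limited). The gripper opens to 85 mm and grips with 20 to 120 N. Pads are 22 mm wide; open, the fingers measure 114 mm over their backs; the gripper's body (76 mm by 85 mm) begins 54 mm behind the grasp point. The pads swing forward as they close: fully open they stand 13 mm farther back than shut.
Start: joints at [-1.349, 0.124, 1.65, -0, 1.367, -0.083], TCP at [0.195, -0.62, 0.248] pointing down, gripper open.
Joint ranges: [-2.61, 2.61], [-1.02, 2.33], [0.03, 2.71], [-1.35, 4.49], [0.32, 2.68], [-2.91, 2.91]. Speed limits (rad/s): [2.57, 2.57, 3.14, 3.14, 3.14, 3.14].

### API

Orientations are given as a unit quaternion [w, x, y, z].
In Python, from station import arm gives the robot as it stands.
- The arm moves only by the tool send_rows, never from a script. Its arguments are lists of equal length, an entry for each row: "dp": the shift along the tool's x, y, z scaled (see below), a list of three; "angular": the turn, a rotation vector about the tool's x, y, z scaled (see below), a list of three. In form: {"dp": [[tx, ty, tz], ...], "angular": [[rx, ry, rz], ...]}. A call has exactly 5 rows; each row shifts and turns the commanded pose from where the row before left it, along the tool's axes as they then stand; what a row does not reach is not made up. The controller multiplies each number of a shift by 0.3 m and each number of a turn by 90 degrees. A row lasts 1/12 s, in which the tool goes at most 41.7 mm and 7.16 degrees, less where a joint would pass 70% of its speed; a pose out of reach is approached as far as the arm can. A call with a number of a shift or a turn outside -1 to 1 is refused whole. A call with a gripper value outside its range is refused whole. "jaw" is the opening, from -1 (shut) to 1 (fully open), set as the call begins (left out, the last holds). The fingers move at their own pace and stop on an object; "newtons" is the grip in N (left out, the last holds). Time passes only in rows, so rows that do not move let the fingers close, or fill a call up. It gives the time, the measured TCP pose, the force, the opening and the grip force at its end, in the units of the state.
- arm.observe(): the state, without advancing time (a new reading comes with each control period).
- arm.get_image(name): name is "side" or "top" or "wrist"; returns a dict with "color" (480x640x3 uint8, red, green, blue), "depth" (480x640 float32, m along the optical axis (not along the pixel's ray), 0 where there is no reading), "mtx" (3x3 intrinsics, pixels), "extrinsics" (4x4, takes a point from camera to world coordinates). Camera axes: x right, y up, looking along -z (the intrinsics and any distortion apply to the point x, -y, -z); pixel columns grow to the right and rows downward; lengths in m; the calibration is good to about 2 mm. A picture is of the moment at which its call begins.
- arm.hand_in(): hands the job in; it is judged then, once.
The state is a dict: "clock": time; "q": joint angles; "qd": joint speeds; "effort": joint torques, N m; "position": TCP position; "tool_rot": TCP orientation; "ft_force": force on the tool from outside, world axes, zero at the start; "moment": the same for the moment, N m; "opening": finger opening in m; "grasp_force": force on a finger pad.
Only numpy, scipy, OpenCV 4.12 (cv2) and the standard library are available. Lean on these libraries where they do the work, as an engineer would, in place of code of your own. Each camera call takes 0.05 s, during which the arm holds its last target. There are 200 camera calls.

### The job

The fat in the long-handled frying pan may flare up, so stand ready to smother it: pick up the domed lid from the chopping board by its strap handle, carry it over the row of jars and tins without knocking anything, and hold it level and centred about 2 cm above the pan's rim, its strap in line with the pan's handle, never touching the pan. Do not put it down: finish while still holding it there, keeping still.

Things in the scene. Friction and masses are not known exactly. Their poses are not given: they have to be found in the camera images.
- mint_lid: Round domed enamel lid, 218 mm across, about 0.37 kg, rim down on a wooden chopping board (board top 78 mm above the stove top). Origin: centre of its underside, z up. Flange 0 to 11 mm, dome up to 45 mm above the origin. Upright strap handle on top, centred: 8 mm thick along the lid's x, 60 mm long along its y, 45 to 68 mm above the origin; grip it across its thickness.
- lid_grip (a point): Middle of the lid's strap handle, on the lid's axis 60 mm above the lid's origin; axes as the lid's. A wall cupboard hangs 0.45 m above the stove top from x = 0.47 and y = 0.26 on (to the left and behind the lid): keep the wrist clear of it.
- mint_pan: Shallow round frying pan, 207 mm across, rim 45 mm above its underside, about 0.7 kg, loose on the front right burner grate (57 mm above the stove top); wider than the deep saucepan behind it. Origin on its underside; the bowl's centre lies 79 mm from it along +y; the one long steel handle runs along -y to 182 mm from the origin, 20 mm wide, 31 to 91 mm above the underside.
- pan_mouth (a point): Centre of the frying pan's mouth, level with its rim (45 mm above the underside); axes as the pan's, -y points along the handle, z up.
- jam_jar: Glass jar with a screw lid, 62 mm across, 86 mm high, standing on the stove top in the row between the board and the frying pan; the four things of the row swap places. Origin: centre of its underside.
- fat_tin: Ribbed food tin with a crumpled foil top, body 75 mm across, 136 mm high with 110 mm wide foil, in the same row. Origin: on its underside.
- spice_jar: Slim spice jar with a black cap, 41 mm across, 105 mm high, in the same row. Origin: centre of its underside.
- salt_shaker: Salt shaker with a domed top, 44 mm across, 90 mm high, in the same row. Origin: centre of its underside.
- small_saucepan: Small deep saucepan, 159 mm across, rim 75 mm above its underside, handle rising to 93 mm, on the rear right burner; a bystander. Origin: on its underside, between bowl and handle.

How it is judged:
At the end, for the whole second after the job is handed in: Lid gripped and still (under 20 mm/s), underside 8 to 35 mm above the pan's rim, centred within 15 mm over its mouth, level within 0.12 rad, strap in line with the pan's handle within 0.2 rad (either way round), not touching the pan, which stands upright (horizontal distance between mint_lid and pan_mouth below 0.015 m and z of mint_lid in the frame of pan_mouth between 0.008 and 0.035 m and angle between mint_lid's own z axis and vertical below 0.12 rad and angle between the y axis of mint_lid and the y axis of mint_pan, either way round below 0.2 rad and contact force between mint_lid and the fingers above 2 N and contact force between mint_lid and mint_pan below 0.1 N and linear speed of mint_lid below 0.02 m/s and angle between mint_pan's own z axis and vertical below 0.06 rad); the arm keeps its last pose, push and grip.
It fails at once if the lid touches the frying pan (contact force between mint_lid and mint_pan above 0.3 N).
It fails at once if the frying pan is shifted by more than 15 mm (distance of pan_mouth from where it was at the start of the episode above 0.015 m).
It fails at once if a thing of the row (jar, tin, spice jar, shaker) is shifted by more than 15 mm or knocked over (distance of any of jam_jar, fat_tin, spice_jar, salt_shaker from where it was at the start of the episode above 0.015 m).
It also fails if it takes over 46 s, if anything falls off the work surface, if the arm or the gripper's body presses on something with over 40 N, if the wrist force passes 120 N, or if a joint passes its speed limit or range.

## Working session

There is one attempt and no reset: what is moved stays moved. The work goes in short steps, Python scripts to look and compute and a tool call to move; the robot and the scene stay as the last step left them, time stands still between calls to the robot, and variables do not carry over. Pictures are saved under pics/ and viewed, at most 10 in all, crops included, and the job is handed in when it is done.

Besides the shell and the picture viewer there is one more tool, called in YAML: its name, and indented under it one key for each argument. send_rows: Moves the arm, as the interface text tells. Its arguments: {"type":"object","properties":{"dp":{"type":"array"},"angular":{"type":"array"},"jaw":{"type":"number"},"newtons":{"type":"number"}},"required":["dp","angular"]}

```bash
mkdir -p pics; ls
cat > h.py <<'E'
import numpy as np,cv2
from station import arm
def grab(n):
    d=arm.get_image(n); np.savez('pics/%s.npz'%n,**d); cv2.imwrite('pics/%s.png'%n,d['color'][:,:,::-1]); return d
def cloud(d):
    K=d['mtx'];Z=d['depth'];v,u=np.mgrid[0:480,0:640]
    P=np.stack([(u-K[0,2])/K[0,0]*Z,-(v-K[1,2])/K[1,1]*Z,-Z],-1)
    E=d['extrinsics']; W=P@E[:3,:3].T+E[:3,3]; W[Z==0]=np.nan; return W
E
python3 - <<'E'
from h import *
for n in ['top','side']:
    d=grab(n); print(n,d['mtx'].round(1).tolist(),d['extrinsics'].round(3).tolist(),(d['depth']>0).mean())
print(arm.observe())
E
```

```text
pics
top [[517.8, 0.0, 316.6], [0.0, 517.8, 245.9], [0.0, 0.0, 1.0]] [[-0.027, 0.992, -0.123, 0.472], [-1.0, -0.026, 0.007, -0.004], [0.004, 0.123, 0.992, 1.007], [0.0, 0.0, 0.0, 1.0]] 0.99615234375
side [[435.2, 0.0, 312.7], [0.0, 435.2, 230.8], [0.0, 0.0, 1.0]] [[-0.881, 0.186, -0.435, 0.193], [-0.473, -0.347, 0.81, 0.666], [0.0, 0.919, 0.394, 0.429], [0.0, 0.0, 0.0, 1.0]] 0.996171875
{'clock': 0.1, 'q': array([-1.34864231e+00,  1.24462923e-01,  1.65151980e+00, -2.32299066e-05,
        1.36753150e+00, -8.26127526e-02]), 'qd': array([ 0.00193979, -0.00243062, -0.00054661,  0.00050332, -0.00021009,
        0.0003035 ]), 'effort': array([-1.06934766e-05, -4.24929786e+01, -3.66654038e+01, -7.48100274e-05,
        3.88704779e-03,  2.90175963e-07]), 'position': array([ 0.19488975, -0.61955015,  0.24717144]), 'tool_rot': array([-9.57655743e-04,  9.88411288e-01,  1.51796584e-01, -7.83261899e-05]), 'ft_force': array([-0.50887275, -0.50220295,  1.13874316]), 'moment': array([-0.0254057 , -0.01358254, -0.0244404 ]), 'grasp_force': 0.0, 'opening': 0.08513472852323536}
```

View pics/top.png

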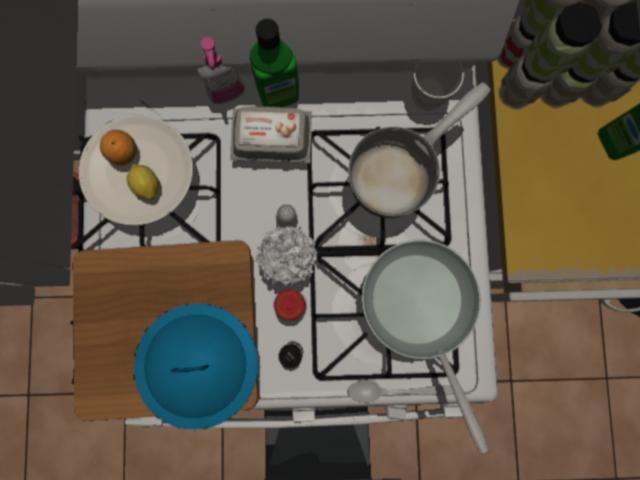

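View pics/side.png

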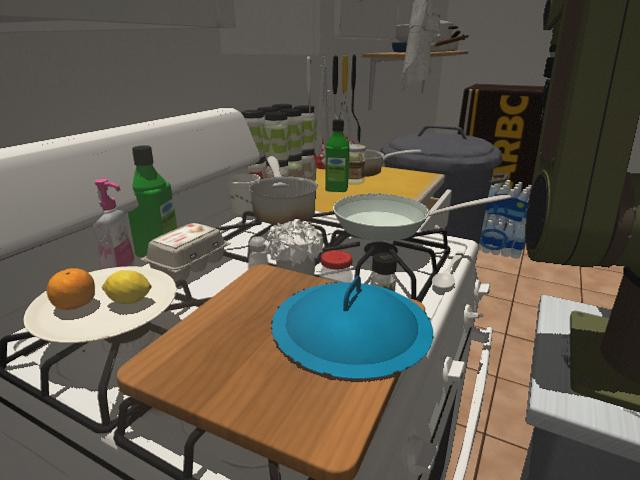

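The top view shows the blue lid at about (197,365), with its strap running from about (171,371) to (209,366). The pan's bowl is at about (420,299) and its handle tip at about (480,445). The row is salt (287,215), foil tin (287,255), jam jar (290,305) and spice jar (290,355). The side view shows the same layout, with the strap at about (353,292) and the pan's rim at about (380,215).

```bash
cat > m.py <<'E'
from h import *
from scipy.optimize import least_squares
def circ(p):
    r=least_squares(lambda a:np.hypot(p[:,0]-a[0],p[:,1]-a[1])-a[2],[*p.mean(0)[:2],.1],loss='soft_l1',f_scale=.002); return r.x.round(4),np.abs(r.fun).mean().round(4)
def pose(n):
    z=dict(np.load('pics/%s.npz'%n)); W=cloud(z); c=cv2.cvtColor(z['color'],cv2.COLOR_RGB2HSV); return z,W,c
for n in ['top','side']:
    z,W,h=pose(n); X=W.reshape(-1,3); hf=h.reshape(-1,3)
    blue=(hf[:,0]>95)&(hf[:,0]<108)&(hf[:,1]>150)&(X[:,2]>.07)&(X[:,2]<.16)&(X[:,1]>.05)&(X[:,1]<.45)
    B=X[blue]; print(n,'lid z pct',np.nanpercentile(B[:,2],[1,5,50,95,99]).round(4))
    f=B[B[:,2]<.094]; print(' flange circ',circ(f[:, :3]) if n=='x' else None)
    hull=cv2.convexHull(B[:,:2].astype(np.float32))[:,0]; print(' hull circ',circ(hull))
    s=B[B[:,2]>.078+.052]; 
    if len(s)>5:
        m=s.mean(0); w,v=np.linalg.eigh(np.cov(s[:,:2].T)); d=v[:,1]; t=(s[:,:2]-m[:2])@d
        print(' strap',len(s),m.round(4),'ends',(m[:2]+d*t.min()).round(4),(m[:2]+d*t.max()).round(4),'ang',np.arctan2(d[1],d[0]).round(3),'ztop',s[:,2].max().round(4))
    R=X[(X[:,0]>.2)&(X[:,0]<.52)&(X[:,1]<-.06)&(X[:,1]>-.36)&(X[:,2]>.094)&(X[:,2]<.106)]
    near=R[np.hypot(R[:,0]-.365,R[:,1]+.2)<.125]; near=near[np.hypot(near[:,0]-.365,near[:,1]+.2)>.085]
    print(' rim',len(near),circ(near))
    H=X[(X[:,0]>.02)&(X[:,0]<.3)&(X[:,1]<-.2)&(X[:,1]>-.42)&(X[:,2]>.108)&(X[:,2]<.16)]
    if len(H)>5:
        m=H.mean(0); w,v=np.linalg.eigh(np.cov(H[:,:2].T)); d=v[:,1]; print(' handle',len(H),m.round(4),w.round(6),'ang',np.arctan2(d[1],d[0]).round(3),H.min(0).round(3),H.max(0).round(3))
    for nm,u,v in ([('salt',287,215),('tin',287,255),('jam',290,305),('spice',290,355),('lidc',197,365),('strap',190,369),('rimL',364,299),('rimR',476,299),('rimTop',420,243),('rimB',420,356),('htip',478,440)] if n=='top' else [('strap',353,292),('panfar',380,196)]): print(' ',nm,W[v,u].round(3))
E
python3 m.py
python3 - <<'E'
import cv2
a=cv2.imread('pics/top.png'); cv2.imwrite('pics/c1.png',cv2.resize(a[290:440,120:320],None,fx=4,fy=4,interpolation=cv2.INTER_CUBIC))
E
```

```text
top lid z pct [0.0809 0.0825 0.0999 0.1203 0.1246]
 flange circ None
 hull circ (array([0.3837, 0.2059, 0.1076]), np.float64(0.0226))
 strap 111 [0.3833 0.2047 0.1421] ends [0.3854 0.1775] [0.3809 0.2354] ang 1.648 ztop 0.1477
 rim 160 (array([ 0.4889, -0.1895,  0.1008]), np.float64(0.0013))
 handle 504 [ 0.2709 -0.2593  0.1392] [3.00e-05 3.14e-04] ang -2.812 [ 0.238 -0.276  0.127] [ 0.3  -0.24  0.15]
  salt [0.643 0.041 0.088]
  tin [0.566 0.04  0.13 ]
  jam [0.482 0.039 0.084]
  spice [0.397 0.04  0.104]
  lidc [0.386 0.195 0.122]
  strap [0.382 0.201 0.144]
  rimL [ 0.489 -0.091  0.097]
  rimR [ 0.484 -0.288  0.094]
  rimTop [ 0.586 -0.195  0.094]
  rimB [ 0.389 -0.184  0.1  ]
  htip [ 0.258 -0.261  0.145]
side lid z pct [0.0821 0.0831 0.0972 0.1199 0.1259]
 flange circ None
 hull circ (array([0.3801, 0.2068, 0.1072]), np.float64(0.0004))
 strap 106 [0.3797 0.2161 0.1401] ends [0.3813 0.1818] [0.3787 0.237 ] ang 1.618 ztop 0.1461
 rim 109 (array([ 0.4869, -0.1903,  0.1015]), np.float64(0.0011))
 handle 172 [ 0.2696 -0.2557  0.1373] [2.00e-05 3.43e-04] ang -2.821 [ 0.237 -0.274  0.124] [ 0.299 -0.241  0.147]
  strap [0.385 0.192 0.121]
  panfar [ 0.52  -0.285  0.095]
```

View pics/c1.png

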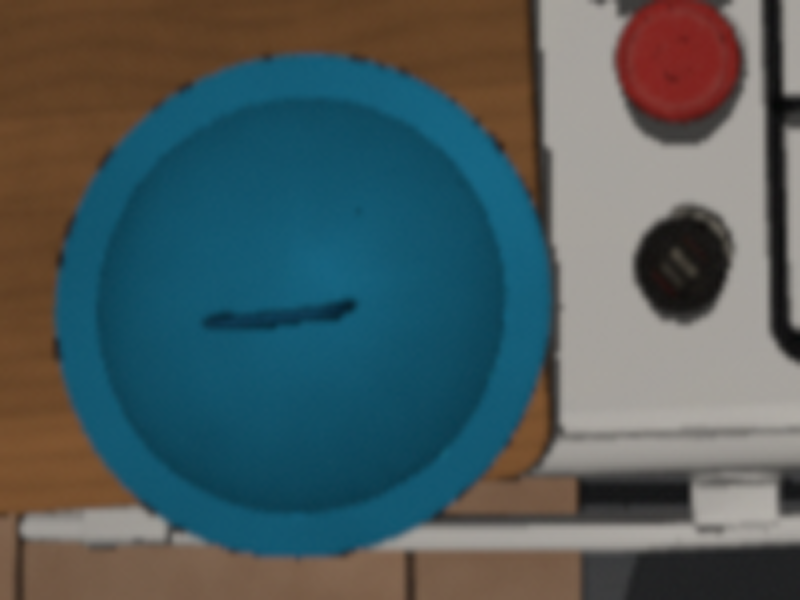

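The enlarged crop shows the strap running from crop pixels (205,321) to (353,304), nearly along world y, and the lid's centre at about (305,305). Both views put the strap top at 146–148 mm, which matches the text. Next I refine the pan rim and handle and check the tips value.

```bash
cat > pan.py <<'E'
import sys; sys.argv.append('')
from h import *
from m import circ,pose
c0=np.array([.487,-.19])
for n in ['top','side']:
    z,W,h=pose(n); X=W.reshape(-1,3); r=np.hypot(*(X[:,:2]-c0).T); a=np.arctan2(X[:,1]-c0[1],X[:,0]-c0[0])
    ring=(r>.09)&(r<.112)&(X[:,2]>.085)&(X[:,2]<.115)&(np.abs(a+2.82)>.2)
    R=X[ring]; print('PAN',n,len(R),'z pct',np.percentile(R[:,2],[5,50,90,97]).round(4),circ(R[R[:,2]>.094]))
    hull=cv2.convexHull(R[R[:,2]>.094][:,:2].astype(np.float32))[:,0]; print(' hull',circ(hull))
    d=np.array([np.cos(-2.825),np.sin(-2.825)]);nn=np.array([-d[1],d[0]]);V=X[:,:2]-c0;s=V@d;t=V@nn
    k=(s>.1)&(s<.27)&(np.abs(t)<.03)&(X[:,2]>.09)&(X[:,2]<.16)
    for lo in np.arange(.1,.27,.02):
        q=k&(s>=lo)&(s<lo+.02)
        if q.sum()>3: print('  s',lo.round(2),q.sum(),'t',np.median(t[q]).round(4),'z',np.percentile(X[q,2],95).round(4))
print(arm.tips_ahead)
E
python3 pan.py | sed -n '/PAN/,$p'
```

```text
PAN top 1978 z pct [0.0857 0.0954 0.1016 0.103 ] (array([ 0.4886, -0.1897,  0.1007]), np.float64(0.0013))
 hull (array([ 0.4887, -0.19  ,  0.1032]), np.float64(0.0002))
  s 0.1 95 t -0.0008 z 0.1045
  s 0.12 100 t -0.0005 z 0.1128
  s 0.14 117 t -0.0009 z 0.1192
  s 0.16 138 t -0.0009 z 0.1261
  s 0.18 151 t -0.0013 z 0.1325
  s 0.2 168 t -0.0014 z 0.139
  s 0.22 167 t -0.0013 z 0.1445
  s 0.24 138 t -0.0014 z 0.1476
PAN side 1305 z pct [0.0859 0.0938 0.1003 0.1012] (array([ 0.4862, -0.1902,  0.1011]), np.float64(0.0012))
 hull (array([ 0.4865, -0.1908,  0.1036]), np.float64(0.0008))
  s 0.1 47 t -0.0036 z 0.1022
  s 0.12 45 t -0.0041 z 0.1102
  s 0.14 43 t -0.0042 z 0.1171
  s 0.16 51 t -0.0053 z 0.1243
  s 0.18 52 t -0.0057 z 0.1302
  s 0.2 55 t -0.0069 z 0.1369
  s 0.22 56 t -0.0076 z 0.1426
  s 0.24 43 t -0.0053 z 0.1464
  s 0.26 5 t -0.0035 z 0.1471
0.017
```

send_rows:
  dp:
    - [0,0,0]
    - [0,0,0]
    - [0,0,0]
    - [0,0,0]
    - [0,0,0]
  angular:
    - [0,0,-0.05]
    - [0,0,-0.06]
    - [0,0,-0.06]
    - [0,0,-0.06]
    - [0,0,-0.06]
  jaw: 1

```text
clock: 0.52
position: [0.195, -0.6197, 0.2475]
tool_rot: [-0.001, 0.928, 0.373, 0.0]
ft_force: [-0.0, 0.2, 0.7]
opening: 0.0855
grasp_force: 0.0
```

send_rows:
  dp:
    - [0,0,0]
    - [0,0,0]
    - [0,0,0]
    - [0,0,0]
    - [0,0,0]
  angular:
    - [0,0,-0.06]
    - [0,0,-0.06]
    - [0,0,-0.06]
    - [0,0,-0.06]
    - [0,0,-0.06]

```text
clock: 0.93
position: [0.1949, -0.6197, 0.2475]
tool_rot: [-0.001, 0.815, 0.579, 0.0]
ft_force: [-0.4, -0.1, -0.2]
opening: 0.0855
grasp_force: 0.0
```

send_rows:
  dp:
    - [0,0,0]
    - [0,0,0]
    - [0,0,0]
    - [0,0,0]
    - [0,0,0]
  angular:
    - [0,0,-0.06]
    - [0,0,-0.06]
    - [0,0,-0.06]
    - [0,0,-0.06]
    - [0,0,-0.02]

```text
clock: 1.35
position: [0.1949, -0.6197, 0.2476]
tool_rot: [-0.0, 0.681, 0.732, 0.0]
ft_force: [0.2, 0.2, 0.4]
opening: 0.0852
grasp_force: 0.0
```

send_rows:
  dp:
    - [0.11,0.065,0]
    - [0.11,0.065,0]
    - [0.11,0.065,0]
    - [0.11,0.065,0]
    - [0.11,0.065,0]
  angular:
    - [0,0,0]
    - [0,0,0]
    - [0,0,0]
    - [0,0,0]
    - [0,0,0]

```text
clock: 1.77
position: [0.2812, -0.4468, 0.2476]
tool_rot: [-0.0, 0.682, 0.731, 0.0]
ft_force: [0.9, -0.6, 0.0]
opening: 0.0855
grasp_force: 0.0
```

send_rows:
  dp:
    - [0.11,0.065,0]
    - [0.11,0.065,0]
    - [0.11,0.065,0]
    - [0.11,0.065,0]
    - [0.11,0.065,0]
  angular:
    - [0,0,0]
    - [0,0,0]
    - [0,0,0]
    - [0,0,0]
    - [0,0,0]

```text
clock: 2.18
position: [0.3669, -0.2754, 0.2479]
tool_rot: [-0.0, 0.682, 0.731, 0.0]
ft_force: [0.3, -0.9, -0.4]
opening: 0.0854
grasp_force: 0.0
```

send_rows:
  dp:
    - [0.11,0.065,0]
    - [0.11,0.065,0]
    - [0.11,0.065,0]
    - [0.11,0.065,0]
    - [0.11,0.065,0]
  angular:
    - [0,0,0]
    - [0,0,0]
    - [0,0,0]
    - [0,0,0]
    - [0,0,0]

```text
clock: 2.6
position: [0.4528, -0.1041, 0.248]
tool_rot: [-0.0, 0.682, 0.731, -0.0]
ft_force: [0.6, -0.5, -0.8]
opening: 0.0855
grasp_force: 0.0
```

send_rows:
  dp:
    - [0.1,-0.015,0]
    - [0.1,-0.015,0]
    - [0.1,-0.015,0]
    - [0.1,-0.015,0]
    - [0.1,-0.015,0]
  angular:
    - [0,0,0]
    - [0,0,0]
    - [0,0,0]
    - [0,0,0]
    - [0,0,0]

```text
clock: 3.02
position: [0.419, 0.0435, 0.2479]
tool_rot: [-0.0, 0.682, 0.731, -0.0]
ft_force: [0.3, 0.5, 0.7]
opening: 0.0853
grasp_force: 0.0
```

send_rows:
  dp:
    - [0.1,-0.015,0]
    - [0.1,-0.015,0]
    - [0.1,-0.015,0]
    - [0.08,-0.015,0]
    - [0,0,0]
  angular:
    - [0,0,0]
    - [0,0,0]
    - [0,0,0]
    - [0,0,0]
    - [0,0,0]

```text
clock: 3.43
position: [0.3926, 0.1575, 0.2479]
tool_rot: [-0.001, 0.68, 0.733, 0.0]
ft_force: [0.5, 0.2, -0.7]
opening: 0.086
grasp_force: 0.0
```

```bash
cat > w.py <<'E'
from h import *
o=arm.observe(); print(o['position'].round(4),o['tool_rot'].round(4),o['q'].round(2))
W=cloud(d:=grab('wrist')); h=cv2.cvtColor(d['color'],cv2.COLOR_RGB2HSV)
b=(h[...,0]>92)&(h[...,0]<112)&(h[...,1]>120)&(W[...,2]>.131)&(W[...,2]<.152)
s=W[b]; print(len(s))
m=s.mean(0);w,v=np.linalg.eigh(np.cov(s[:,:2].T));e=v[:,1];t=(s[:,:2]-m[:2])@e
print(m.round(4),m[:2]+e*t.min(),m[:2]+e*t.max(),np.arctan2(e[1],e[0]),s[:,2].max())
E
python3 w.py
```

```text
[0.3926 0.1575 0.2479] [-8.000e-04  6.805e-01  7.328e-01  1.000e-04] [ 0.25 -0.41  2.13  0.    1.42  0.18]
632
[0.3817 0.209  0.1439] [0.38408243 0.17822651] [0.37957742 0.23709788] 1.6471704725136493 0.14751316587095342
```

View pics/wrist.png

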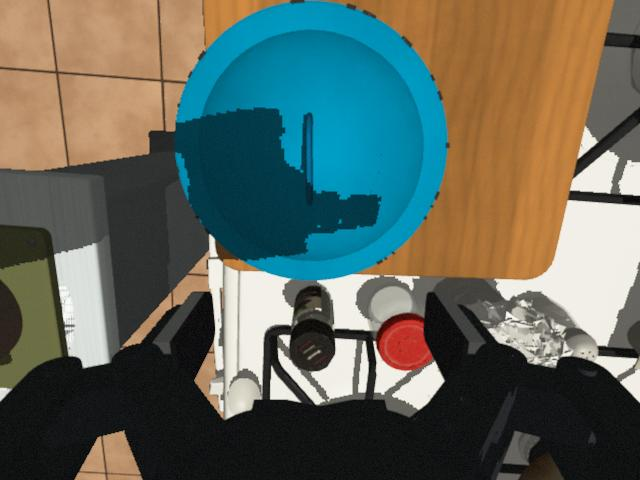

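The wrist view shows the strap upright at pixels (308,115)–(308,205), parallel to the pads and clear of the shadow. The measured centre is (0.382, 0.207) with its top at 0.147. I'll centre over it and descend.

send_rows:
  dp:
    - [0.06,-0.01,0]
    - [0.06,-0.01,0]
    - [0.047,-0.004,0]
    - [0,0,0.05]
    - [0,0,0.05]
  angular:
    - [0,0,0]
    - [0,0,0]
    - [0,0,0]
    - [0,0,0]
    - [0,0,0]

```text
clock: 3.9
position: [0.3841, 0.204, 0.2188]
tool_rot: [0.001, 0.682, 0.731, 0.001]
ft_force: [0.1, -0.3, -0.8]
opening: 0.0857
grasp_force: 0.0
```

send_rows:
  dp:
    - [0,0,0.06]
    - [0,0,0.06]
    - [0,0,0.06]
    - [0,0,0.04]
    - [0,0,0]
  angular:
    - [0,0,0]
    - [0,0,0]
    - [0,0,0]
    - [0,0,0]
    - [0,0,0]

```text
clock: 4.32
position: [0.3817, 0.2025, 0.149]
tool_rot: [-0.001, 0.683, 0.731, -0.003]
ft_force: [-0.7, -0.9, 0.0]
opening: 0.085
grasp_force: 0.0
```

send_rows:
  dp:
    - [0.015,0,0]
    - [0,0,0.02]
    - [0,0,0]
    - [0,0,0]
    - [0,0,0]
  angular:
    - [0,0,0]
    - [0,0,0]
    - [0,0,0]
    - [0,0,0]
    - [0,0,0]

```text
clock: 4.73
position: [0.3834, 0.2087, 0.147]
tool_rot: [0.0, 0.682, 0.731, 0.001]
ft_force: [0.2, 0.8, 0.1]
opening: 0.0855
grasp_force: 0.0
```

send_rows:
  dp:
    - [0,0,0]
    - [0,0,0]
    - [0,0,0]
    - [0,0,0]
    - [0,0,0]
  angular:
    - [0,0,0]
    - [0,0,0]
    - [0,0,0]
    - [0,0,0]
    - [0,0,0]
  jaw: -1
  newtons: 60

```text
clock: 5.15
position: [0.383, 0.2085, 0.1464]
tool_rot: [0.0, 0.682, 0.731, 0.0]
ft_force: [0.9, -0.7, -0.4]
opening: 0.0256
grasp_force: 0.0
```

send_rows:
  dp:
    - [0,0,0]
    - [0,0,0]
    - [0,0,0]
    - [0,0,0]
    - [0,0,0]
  angular:
    - [0,0,0]
    - [0,0,0]
    - [0,0,0]
    - [0,0,0]
    - [0,0,0]

```text
clock: 5.57
position: [0.383, 0.2086, 0.1465]
tool_rot: [-0.0, 0.682, 0.731, -0.0]
ft_force: [-1.5, -0.2, 2.9]
opening: 0.0065
grasp_force: 61.6
```

send_rows:
  dp:
    - [0,0,0]
    - [0,0,-0.02]
    - [0,0,-0.04]
    - [0,0,-0.04]
    - [0,0,-0.04]
  angular:
    - [0,0,0]
    - [0,0,0]
    - [0,0,0]
    - [0,0,0]
    - [0,0,0]
  newtons: 80

```text
clock: 5.98
position: [0.3828, 0.2084, 0.1891]
tool_rot: [-0.0, 0.682, 0.731, -0.0]
ft_force: [0.2, 0.0, -5.1]
opening: 0.0058
grasp_force: 79.1
```

send_rows:
  dp:
    - [0,0,-0.05]
    - [0,0,-0.06]
    - [0,0,-0.06]
    - [0,0,-0.06]
    - [0,0,-0.03]
  angular:
    - [0,0,0]
    - [0,0,0]
    - [0,0,0]
    - [0,0,0]
    - [0,0,0]

```text
clock: 6.4
position: [0.384, 0.2089, 0.2702]
tool_rot: [0.001, 0.682, 0.731, 0.002]
ft_force: [0.7, -0.7, -3.2]
opening: 0.0059
grasp_force: 79.2
```

```bash
cat > lid.py <<'E'
from h import *
from scipy.optimize import least_squares
import sys
o=arm.observe(); T=o['position']; q=o['tool_rot']; yaw=2*np.arctan2(q[2],q[1]); print(T.round(4),'yaw',yaw.round(4),q.round(3),o['q'].round(2),o['opening'].round(4),o['grasp_force'].round(1))
def circ3(P):
    c,n=P.mean(0),np.linalg.svd(P-P.mean(0))[2][2]; n=n*np.sign(n[2]); return c,n
for nm in ['side','top','wrist']:
    d=grab(nm);W=cloud(d);h=cv2.cvtColor(d['color'],cv2.COLOR_RGB2HSV)
    b=(h[...,0]>92)&(h[...,0]<112)&(h[...,1]>120)&(np.hypot(W[...,0]-T[0],W[...,1]-T[1])<.14)&(W[...,2]>T[2]-.1)&(W[...,2]<T[2]+.02)
    B=W[b]
    # fit lid: sphere-free approach, flange ring (outer annulus) plane + outer circle
    r=np.hypot(B[:,0]-T[0],B[:,1]-T[1]); F=B[(r>.092)&(r<.106)]
    A=np.c_[F[:,:2]-T[:2],np.ones(len(F))]; s=least_squares(lambda p:A@p-F[:,2],[0,0,F[:,2].mean()],loss='soft_l1',f_scale=.001).x
    hull=cv2.convexHull(B[:,:2].astype(np.float32))[:,0]; a=np.arctan2(hull[:,1]-T[1],hull[:,0]-T[0])
    c=least_squares(lambda p:np.hypot(hull[:,0]-p[0],hull[:,1]-p[1])-.108,T[:2],loss='soft_l1',f_scale=.001)
    print(nm,len(B),len(F),'slope',s[:2].round(3),'flange z',s[2].round(4),'minus T',(s[2]-T[2]).round(4),'centre-T',(c.x-T[:2]).round(4),'res',np.abs(c.fun).mean().round(4),'ang cover',len(np.unique((a*4).round())))
E
python3 lid.py
```

```text
Traceback (most recent call last):
  File "lid.py", line 4, in <module>
    o=arm.observe(); T=o['position']; q=o['tool_rot']; yaw=2*np.arctan2(q[2],q[1]); print(T.round(4),'yaw',yaw.round(4),q.round(3),o['q'].round(2),o['opening'].round(4),o['grasp_force'].round(1))
                                                                                                                                                   ^^^^^^^^^^^^^^^^^^
AttributeError: 'float' object has no attribute 'round'
```

That picture was the old one, because the script stopped before taking a new image. I'll fix the print and look again.

```bash
sed -i "s/o\['opening'\].round(4),o\['grasp_force'\].round(1)/o['opening'],o['grasp_force']/" lid.py; python3 lid.py; cp pics/side.png pics/side2.png
```

```text
[0.384  0.2089 0.2702] yaw 1.6399 [0.001 0.682 0.731 0.002] [ 0.38 -0.39  2.08 -0.    1.45  0.31] 0.005852194221019947 79.24261093139648
side 10553 2212 slope [ 0.004 -0.002] flange z 0.2077 minus T -0.0625 centre-T [-0.0015 -0.0023] res 0.0006 ang cover 21
top 10916 2688 slope [0.008 0.002] flange z 0.2088 minus T -0.0614 centre-T [ 0.0003 -0.0013] res 0.0005 ang cover 20
wrist 90097 20989 slope [0.004 0.001] flange z 0.2077 minus T -0.0625 centre-T [-0.0002 -0.0007] res 0.0012 ang cover 21
```

View pics/side2.png

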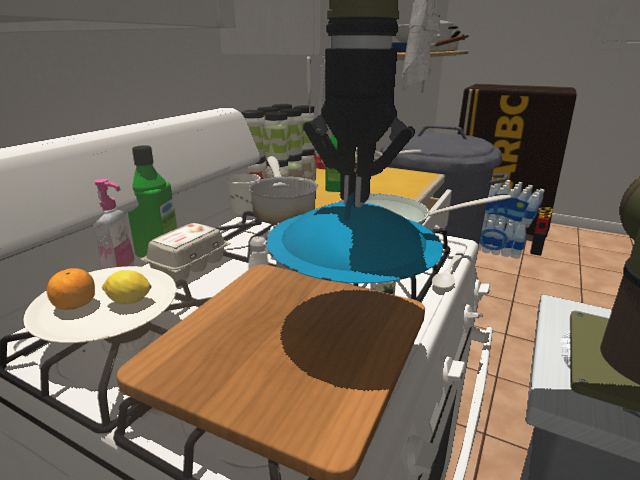

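The lid is held level, with its underside about 68 mm below the TCP and its centre on the tool axis, well clear of the board. Now I carry it across.

send_rows:
  dp:
    - [-0.05,0.017,0]
    - [-0.08,0.017,0]
    - [-0.1,0.017,0]
    - [-0.1,0.017,0]
    - [-0.1,0.017,0]
  angular:
    - [0,0,0]
    - [0,0,0]
    - [0,0,0]
    - [0,0,0]
    - [0,0,0]

```text
clock: 6.97
position: [0.4166, 0.0804, 0.2645]
tool_rot: [-0.001, 0.682, 0.731, -0.001]
ft_force: [0.6, 0.3, -5.2]
opening: 0.0057
grasp_force: 79.2
```

send_rows:
  dp:
    - [-0.1,0.017,0]
    - [-0.1,0.017,0]
    - [-0.1,0.017,0]
    - [-0.1,0.017,0]
    - [-0.1,0.017,0]
  angular:
    - [0,0,0]
    - [0,0,0]
    - [0,0,0]
    - [0,0,0]
    - [0,0,0]

```text
clock: 7.38
position: [0.4524, -0.0676, 0.2644]
tool_rot: [-0.001, 0.682, 0.731, -0.001]
ft_force: [1.0, 0.7, -4.8]
opening: 0.0062
grasp_force: 79.2
```

send_rows:
  dp:
    - [-0.1,0.017,0]
    - [-0.1,0.017,0]
    - [-0.1,0.017,0]
    - [-0.07,0.017,0]
    - [-0.05,0.017,0]
  angular:
    - [0,0,0]
    - [0,0,0]
    - [0,0,0]
    - [0,0,0]
    - [0,0,0]

```text
clock: 7.8
position: [0.4866, -0.1921, 0.2641]
tool_rot: [-0.002, 0.683, 0.73, -0.001]
ft_force: [-0.4, 0.8, -4.4]
opening: 0.0057
grasp_force: 79.2
```

send_rows:
  dp:
    - [0,0,0]
    - [0,0,0]
    - [0,0,0]
    - [0,0,0]
    - [0,0,0]
  angular:
    - [0,0,0.03]
    - [0,0,0.055]
    - [0,0,0.06]
    - [0,0,0.06]
    - [0,0,0.06]

```text
clock: 8.22
position: [0.4865, -0.1899, 0.264]
tool_rot: [-0.002, 0.82, 0.572, -0.001]
ft_force: [0.6, -0.2, -4.5]
opening: 0.0059
grasp_force: 79.2
```

send_rows:
  dp:
    - [0,0,0]
    - [0,0,0]
    - [0,0,0]
    - [0,0,0]
    - [0,0,0]
  angular:
    - [0,0,0.06]
    - [0,0,0.06]
    - [0,0,0.06]
    - [0,0,0.06]
    - [0,0,0.06]

```text
clock: 8.63
position: [0.4865, -0.1898, 0.2641]
tool_rot: [-0.001, 0.931, 0.365, -0.001]
ft_force: [0.5, 0.9, -4.4]
opening: 0.0059
grasp_force: 79.2
```

send_rows:
  dp:
    - [0,0,0]
    - [0,0,0]
    - [0,0,0]
    - [0,0,0]
    - [0,0,0]
  angular:
    - [0,0,0.06]
    - [0,0,0.06]
    - [0,0,0.06]
    - [0,0,0.06]
    - [0,0,0.04]

```text
clock: 9.05
position: [0.4865, -0.1898, 0.2641]
tool_rot: [-0.001, 0.988, 0.154, -0.001]
ft_force: [1.5, 0.2, -4.0]
opening: 0.0058
grasp_force: 79.2
```

```bash
python3 lid.py; cp pics/top.png pics/top3.png
```

```text
[ 0.4865 -0.1898  0.2641] yaw 0.3085 [-0.001  0.988  0.154 -0.001] [-0.47 -0.17  1.91 -0.    1.4   0.79] 0.005845169272884632 79.19671654701233
side 2682 435 slope [-0.005 -0.003] flange z 0.2013 minus T -0.0628 centre-T [-0.0025 -0.0002] res 0.0009 ang cover 18
top 8152 2314 slope [-0.003  0.002] flange z 0.2014 minus T -0.0627 centre-T [-0.0009 -0.0002] res 0.0006 ang cover 19
wrist 90064 20957 slope [-0.005  0.002] flange z 0.2026 minus T -0.0615 centre-T [-0.0009  0.0001] res 0.0008 ang cover 21
```

View pics/top3.png

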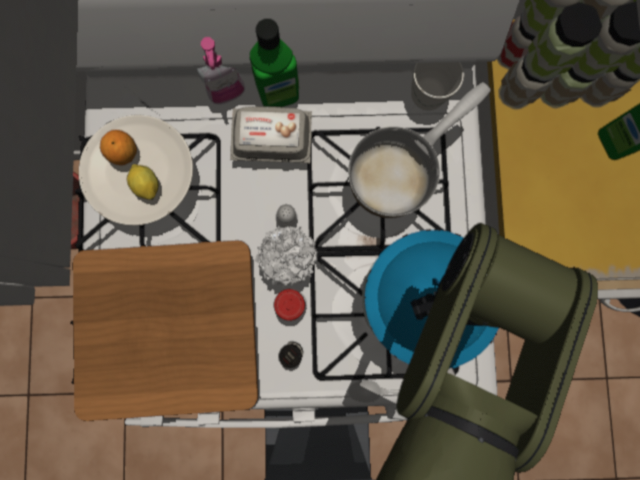

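The top view shows the lid at about (435,298) over the pan and the row untouched, with the salt shaker, foil tin, jam jar and spice jar at their first pixels. The lid centre is within about 2 mm of the pan's mouth. I'll lower it gently.

send_rows:
  dp:
    - [0.006,0.002,0.02]
    - [0,0,0.04]
    - [0,0,0.05]
    - [0,0,0.04]
    - [0,0,0.03]
  angular:
    - [0,0,0]
    - [0,0,0]
    - [0,0,0]
    - [0,0,0]
    - [0,0,0]

```text
clock: 9.62
position: [0.4882, -0.1897, 0.2094]
tool_rot: [-0.001, 0.988, 0.156, -0.001]
ft_force: [0.0, -0.4, -4.3]
opening: 0.0057
grasp_force: 79.1
```

send_rows:
  dp:
    - [0,0,0.02]
    - [0,0,0.01]
    - [0,0,0]
    - [0,0,0]
    - [0,0,0]
  angular:
    - [0,0,0]
    - [0,0,0]
    - [0,0,0]
    - [0,0,0]
    - [0,0,0]

```text
clock: 10.03
position: [0.4897, -0.1905, 0.2043]
tool_rot: [0.001, 0.988, 0.156, 0.001]
ft_force: [0.7, 0.2, -5.5]
opening: 0.006
grasp_force: 79.1
```

```bash
python3 lid.py; cp pics/side.png pics/side4.png
```

```text
[ 0.4897 -0.1905  0.2043] yaw 0.3127 [0.001 0.988 0.156 0.001] [-0.47 -0.12  1.97 -0.    1.29  0.78] 0.006043642613279761 79.12022352218628
side 2864 497 slope [ 0.001 -0.003] flange z 0.1415 minus T -0.0629 centre-T [-0.0026 -0.0006] res 0.001 ang cover 18
top 6914 1985 slope [ 0.003 -0.002] flange z 0.1418 minus T -0.0625 centre-T [-0.0007 -0.0005] res 0.0007 ang cover 19
wrist 90037 20902 slope [-0.  0.] flange z 0.1426 minus T -0.0617 centre-T [-0.0008 -0.0001] res 0.0006 ang cover 22
```

View pics/side4.png

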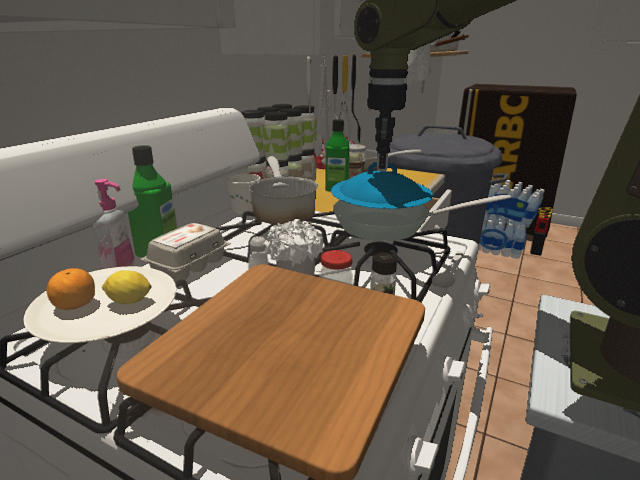

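The side view shows the lid at about (382,192), level over the pan's rim with a clear gap. Its underside is about 34 mm above the rim, so I lower it by another 11 mm.

send_rows:
  dp:
    - [0,0,0.01]
    - [0,0,0.012]
    - [0,0,0.01]
    - [0,0,0.004]
    - [0,0,0]
  angular:
    - [0,0,0]
    - [0,0,0]
    - [0,0,0]
    - [0,0,0]
    - [0,0,0]

```text
clock: 10.6
position: [0.4888, -0.19, 0.1917]
tool_rot: [-0.0, 0.988, 0.156, -0.001]
ft_force: [-0.5, -0.5, -4.9]
opening: 0.0062
grasp_force: 79.2
```

send_rows:
  dp:
    - [0,0,0]
    - [0,0,0]
    - [0,0,0]
    - [0,0,0]
    - [0,0,0]
  angular:
    - [0,0,0]
    - [0,0,0]
    - [0,0,0]
    - [0,0,0]
    - [0,0,0]

```text
clock: 11.02
position: [0.4893, -0.1903, 0.1927]
tool_rot: [0.0, 0.988, 0.156, 0.0]
ft_force: [-0.5, -0.1, -4.6]
opening: 0.0056
grasp_force: 79.2
```

send_rows:
  dp:
    - [0,0,0]
    - [0,0,0]
    - [0,0,0]
    - [0,0,0]
    - [0,0,0]
  angular:
    - [0,0,0]
    - [0,0,0]
    - [0,0,0]
    - [0,0,0]
    - [0,0,0]

```text
clock: 11.43
position: [0.4892, -0.1902, 0.1925]
tool_rot: [0.0, 0.988, 0.156, 0.0]
ft_force: [-0.7, -0.2, -4.9]
opening: 0.006
grasp_force: 79.2
```

```bash
python3 lid.py
```

```text
[ 0.4892 -0.1902  0.1925] yaw 0.3126 [0.    0.988 0.156 0.   ] [-0.47 -0.11  1.98  0.    1.27  0.79] 0.005964402542115046 79.18766856193542
side 2883 511 slope [-0.001 -0.003] flange z 0.1298 minus T -0.0627 centre-T [-0.0028 -0.0013] res 0.0015 ang cover 18
top 6680 1906 slope [-0.001  0.001] flange z 0.1298 minus T -0.0628 centre-T [-0.0007 -0.0004] res 0.0007 ang cover 18
wrist 90032 20952 slope [-0.002  0.001] flange z 0.1308 minus T -0.0617 centre-T [-0.0008 -0.0001] res 0.0009 ang cover 22
```

```bash
python3 -c "
from station import arm
print(arm.hand_in())"
```

```text
the job is handed in; nothing more can be done
None
```

I handed the job in with the lid held still and level, about 22 mm above the pan's rim by my measurements, centred within about 2 mm and its strap in line with the handle; no verdict came back.

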